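# Rock the pendulum gauge on the half-round stud until the pointer meets the mark

### The job

Pick up the pendulum angle gauge by its black grip, lift it clear and stand it level on top of the half-round wooden stud, squarely across it with the middle of its base on the crown. Then rock it on the stud until the swinging pointer settles on the index tab, and finish holding it still there, gripped and pressed only lightly on the stud (do not let go), so that I can pencil the slope for the new spice rack. Leave the things on the oak shelf alone.

Things in the scene. Friction and masses are not known exactly. Their poses are not given: they have to be found in the camera images.
- gauge: Pendulum angle gauge, about 250 g, loose, upright on the table. Origin: centre of its underside; z up, x out of the open white dial (facing roughly away from the robot), y across the dial. Flat aluminium base 36 (x) x 90 (y) x 12 (z) mm; housing 84 wide (y), 25 deep (x -13 to 11 mm), up to z = 98 mm; a black grip block on top.
- grip (a point): Middle of the gauge's black grip block, 18 (x) x 30 (y) mm, from 98 to 137 mm above the gauge's underside; this point is straight above the gauge's origin, at 118 mm. Can be pinched from above either way.
- pivot (a point): Pivot of pointer and index tab, at (3, 0, 80) mm in the gauge's frame; both turn about the gauge's x axis.
- pointer: Dark steel pendulum pointer inside the gauge, 30 g, 50 mm long. Origin at the pivot; its z axis runs from tip to pivot. It swings freely about the gauge's x axis, always hangs straight down by gravity and settles in under 1 s.
- pointer_tip (a point): Lower tip of the pointer, 50 mm from the pivot.
- mark (a point): The mark: middle of the inner edge of the dark index tab (8 mm wide, 9 mm long), on the pointer tip's 50 mm circle about the pivot. The stiff tab stays where it is set: 0.18 to 0.33 rad from the dial's foot towards the gauge's +y. The gauge must be turned about its own x axis by minus that angle for the pointer to meet it.
- joist: Joist offcut fixed to the table, 100 (x) x 150 (y) x 38 (z) mm, light wood, with a black rubber pad 80 x 66 x 12 mm on it, and on that the half-round stud. Origin: centre of its underside, z up; x runs along the stud, roughly away from the robot.
- stud: Half-round darker wood stud, radius 30 mm, 80 mm long, lying along its x (the joist's x), round side up; cylinder axis 30 mm under the crown. It rides on the pad and gives straight down like a spring: about 1.5 N per mm, at most 10 mm, springing back. Origin: at the joist's origin.
- crown (a point): Highest point of the stud, at the middle of its length, 80 mm above the table when unloaded; moves with the stud.
- shelf: Low narrow oak shelf fixed on the table at the far side, 110 (x) x 620 (y) mm, top 60 mm above the table. Origin: centre of its underside.
- opener: Flat stainless bottle opener, about 110 x 40 x 6 mm, lying on the oak shelf; leave alone. Origin: centre of the underside of its shape.
- jar: Empty glass spice jar, 48 mm across, 85 mm high, standing on the oak shelf; leave alone. Origin: centre of its underside.
- magnets: Stack of three round blue ceramic magnets, 32 mm across, 24 mm high, on the oak shelf; leave alone. Origin: centre of its underside.
- clip: Red plastic clip, 65 x 22 x 14 mm, lying on the oak shelf; leave alone. Origin: centre of its underside.
Things that resemble listed ones, but are neither listed nor needed, are in the scene too. What is meant by the gauge is not red or yellow, and is the larger of those in its own colour.

How it is judged:
By the outcome, as a careful person would: the job done as asked, in the order asked, and still so for the second after the job is handed in, while the arm keeps its last pose, push and grip.
It also fails if it takes over 42 s, if anything falls off the work surface, if the arm or the gripper's body presses on something with over 40 N, if the wrist force passes 120 N, or if a joint passes its speed limit or range.

### The arm

A 6-joint arm with a two-finger parallel gripper is mounted at the origin on the work surface. World frame = base frame: x ahead of the robot, y to its left, z up, the work surface at z = 0. Lengths are in m, angles in degrees, forces in N, time in s.
With the tool pointing down it reaches from about 0.4 to 0.825 m from the base axis. Payload 7 kg.
Tool frame: the origin (TCP) lies midway between the tips of the shut fingers; the grasp point (between the pads) lies 19 mm behind it; z points along the fingers, y is the line along which they close (so a half turn about z gives the same grasp; the last joint's range is limited). The gripper opens to 88 mm and grips with 3 to 60 N. Pads are 19 mm wide; open, the fingers measure 130 mm over their backs; the gripper's body (78 mm by 193 mm) begins 47 mm behind the grasp point.
Start: joints at [-51.446, 20.546, 0.682, 0, -70.136, -16.507], TCP at [0.253, -0.626, 0.227] pointing down, gripper open.
Joint ranges: [-176.03, 176.03], [-82.01, 121.73], [-58.28, 71.71], [-173.87, 95.51], [-174.79, -0.11], [-173.66, 173.66]. Speed limits (degrees/s): [136.94, 136.94, 172.46, 180, 180, 180].

### API

Orientations are given as [roll, pitch, yaw] about the fixed x, y, z axes, in that order (R = Rz(yaw) Ry(pitch) Rx(roll)).
In Python, from plant import ctrl gives the robot as it stands. The module is installed in compiled form; this text tells all that it offers.
- The arm moves only by the tool send_rows, never from a script. Its argument "plan" is a list that holds one entry, the list of rows, each a list of 6 numbers: the shift along the tool's x, y, z in shares of 50 cm (1.0 is 50 cm), then the turn, a rotation vector about the tool's x, y, z in a scale on which 1.0 is 90 degrees. A call has 1 to 8 rows; each row is the pose to reach, as a shift and turn from the pose commanded when the call began, along the tool's axes at that moment; what a row does not reach only later rows make up. A row lasts 1/12 s, in which the tool goes at most 41.7 mm and 7.16 degrees, less where a joint would pass 70% of its speed; a pose out of reach is approached as far as the arm can. A call with a gripper value outside its range is refused whole. "fingers" is the opening, from 0 (shut) to 1 (fully open), set as the call begins (left out, the last holds). The fingers move at their own pace and stop on an object; the grip force is fixed at half the most. Time passes only in rows, so rows that repeat a pose let the fingers close. It gives the time, the measured TCP pose, the force, the opening and the grip force at its end, in the units of the state.
- ctrl.get_obs(): the state, without advancing time (a new reading comes with each control period).
- ctrl.snapshot(name): name is "scene" or "top"; returns a dict with "img" (384x512x3 uint8, red, green, blue), "K" (3x3 intrinsics, pixels), "k1" (the pictures are not rectified: a ray, as slopes to the right and down, at radius r is drawn at 1 + k1 r^2 times it, then the intrinsics apply), "pose" (4x4, takes a point from camera to world coordinates). Camera axes: x right, y down, z forward; pixel columns grow to the right and rows downward; lengths in m; the calibration is good to about 2 mm. A picture is of the moment at which its call begins. There is no depth.
- ctrl.close_job(): hands the job in; it is judged then, once.
The state is a dict: "clock": time; "joint_pos": joint angles; "qvel": joint speeds; "tau": joint torques, N m; "tool_pos": TCP position; "orientation": TCP orientation; "force": force on the tool from outside, world axes, zero at the start; "moment": the same for the moment, N m; "opening": finger opening in m; "gripper_force": force on a finger pad.
Only numpy, scipy, OpenCV 4.12 (cv2) and the standard library are available. Lean on these libraries where they do the work, as an engineer would, in place of code of your own. Each camera call takes 0.05 s, during which the arm holds its last target. There are 200 camera calls.

## Working session

There is one attempt and no reset: what is moved stays moved. The work goes in short steps, Python scripts to look and compute and a tool call to move; the robot and the scene stay as the last step left them, time stands still between calls to the robot, and variables do not carry over. Pictures are saved under pics/ and viewed, at most 10 in all, crops included, and the job is handed in when it is done.

Besides the shell and the picture viewer there is one more tool, called after "Emit:" as name([rows], argument=value, ...), one row to a line, values as JSON. send_rows: Moves the arm, as the interface text tells. Its arguments: {"type":"object","properties":{"plan":{"type":"array","items":{"type":"array","items":{"type":"array","items":{"type":"number"}}}},"fingers":{"type":"number"}},"required":["plan"]}

```bash
mkdir -p pics; cat > h.py <<'E'
import numpy as np, cv2
from plant import ctrl
from scipy.spatial.transform import Rotation as R
def ray(s,u,v):
    K=s["K"];d=np.array([s["k1"],0,0,0,0],float)
    p=cv2.undistortPoints(np.array([[[u,v]]],float),np.array(K,float),d)[0,0]
    T=np.array(s["pose"]);w=T[:3,:3]@np.array([p[0],p[1],1]);return T[:3,3],w
def atz(s,u,v,z):
    o,w=ray(s,u,v);return o+w*(z-o[2])/w[2]
def tri(*rs):
    A=0;b=0
    for o,w in rs:
        w=w/np.linalg.norm(w);P=np.eye(3)-np.outer(w,w);A=A+P;b=b+P@o
    x=np.linalg.solve(A,b);return x,[np.linalg.norm((np.eye(3)-np.outer(w,w)/(w@w))@(x-o)) for o,w in rs]
def proj(s,p):
    T=np.linalg.inv(np.array(s["pose"]));c=T[:3,:3]@np.array(p)+T[:3,3]
    return cv2.projectPoints(c.reshape(1,1,3),np.zeros(3),np.zeros(3),np.array(s["K"],float),np.array([s["k1"],0,0,0,0],float))[0].ravel()
def save(s,n,box=None,k=1):
    i=s["img"][:,:,::-1]
    if box: i=i[box[1]:box[3],box[0]:box[2]]
    cv2.imwrite(f"pics/{n}.png",cv2.resize(i,None,fx=k,fy=k,interpolation=cv2.INTER_CUBIC))
E
python3 - <<'E'
from h import *
import pickle
for n in("scene","top"):
    s=ctrl.snapshot(n);save(s,n+"0",None,1.5);pickle.dump(s,open(n+"0.pkl","wb"));print(np.round(s["pose"],3),s["K"],s["k1"])
print(ctrl.get_obs())
E
```

```text
[[ 2.120e-01  5.440e-01 -8.120e-01  1.323e+00]
 [ 9.770e-01 -1.170e-01  1.770e-01 -1.670e-01]
 [ 1.000e-03 -8.310e-01 -5.560e-01  5.900e-01]
 [ 0.000e+00  0.000e+00  0.000e+00  1.000e+00]] [[422.03586784   0.         259.04587222]
 [  0.         422.03586784 186.4990735 ]
 [  0.           0.           1.        ]] 0.04847505501654159
[[-1.400e-02 -9.970e-01  7.600e-02  4.690e-01]
 [-1.000e+00  1.400e-02 -0.000e+00 -2.100e-02]
 [-1.000e-03 -7.600e-02 -9.970e-01  1.255e+00]
 [ 0.000e+00  0.000e+00  0.000e+00  1.000e+00]] [[464.90514467   0.         252.07543963]
 [  0.         464.90514467 193.90905952]
 [  0.           0.           1.        ]] -0.10220611396045118
{'clock': 0.1, 'joint_pos': array([-5.14475787e+01,  2.05863045e+01,  6.37690276e-01, -1.59933938e-02,
       -7.01354560e+01, -1.65076682e+01]), 'qvel': array([-0.0026973 , -0.15700076,  0.17225199,  0.12629505, -0.11793398,
        0.05995505]), 'tau': array([-1.49534964e-03, -5.84159768e+01,  2.93750060e+01,  7.01540977e+00,
        1.01879615e-02, -9.84885355e-05]), 'tool_pos': array([ 0.25315313, -0.62525221,  0.22572332]), 'orientation': array([ 1.79915123e+02, -9.47409473e-03, -1.57960685e+02]), 'force': array([ 0.92272715, -0.5431091 ,  0.24540778]), 'moment': array([ 0.04134405,  0.00343673, -0.0416641 ]), 'gripper_force': 0.0, 'opening': 0.08766864337859485}
```

View pics/scene0.png

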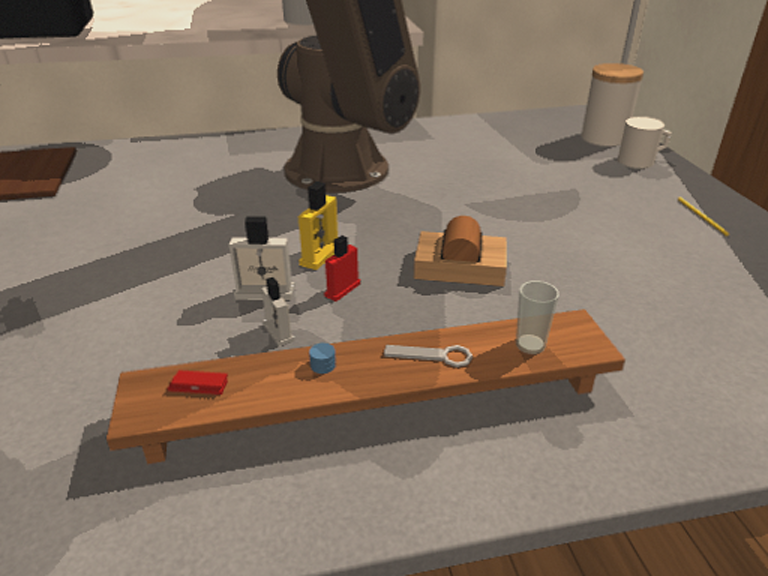

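View pics/top0.png

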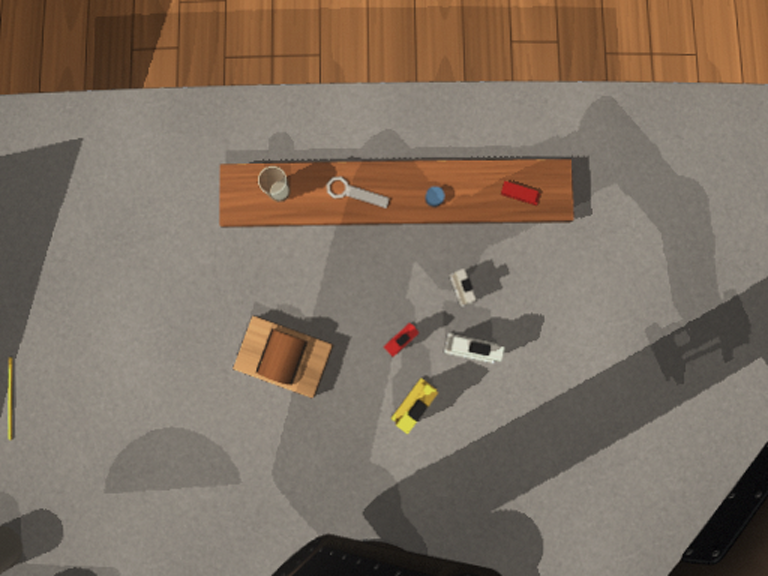

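Could be taken for the gauge (scene picture, 1.5x): the large white one (260,260), the small white one (277,310), yellow (320,235) and red (342,272). Red and yellow are ruled out, and the larger of the two white ones is at (260,260), which is top view (475,347). Next I'll take close crops of it and the joist.

```bash
python3 - <<'E'
from h import *
import pickle
S=pickle.load(open("scene0.pkl","rb"));T=pickle.load(open("top0.pkl","rb"))
a=[S["img"][138:213,145:245],S["img"][138:213,260:360],T["img"][195:270,270:370],T["img"][200:275,140:240]]
a=[cv2.resize(i[:,:,::-1],(400,300),interpolation=cv2.INTER_CUBIC) for i in a]
cv2.imwrite("pics/crop1.png",np.vstack([np.hstack(a[:2]),np.hstack(a[2:])]))
E
```

```text
(no output)
```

View pics/crop1.png

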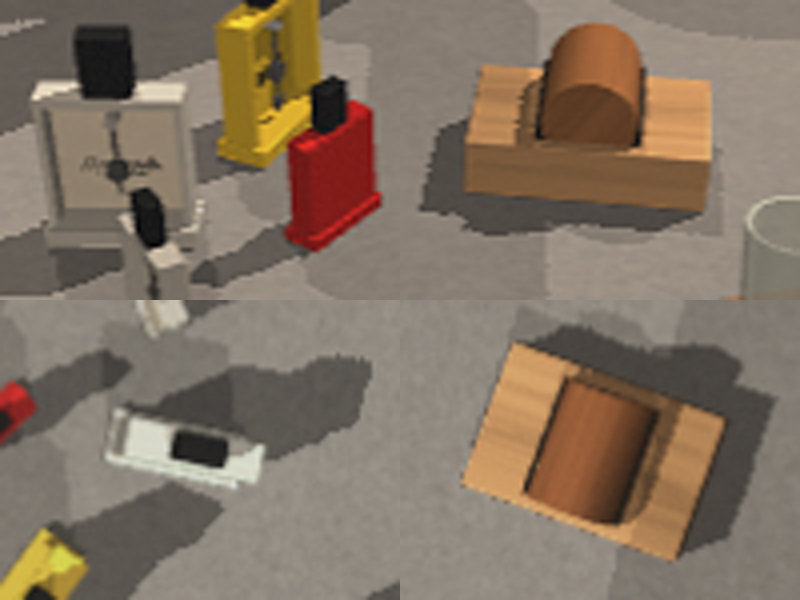

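Clear enough: the large white gauge is at crop (110,150), dial towards the far camera and index tab hidden by the small white one. The joist with its half-round stud is on the right. I'll fit both poses from the two views.

```bash
cat > fit.py <<'E'
from h import *
import pickle
from scipy.optimize import least_squares
S=pickle.load(open("scene0.pkl","rb"));T=pickle.load(open("top0.pkl","rb"))
def box(x0,x1,y0,y1,z0,z1): return np.array([[x,y,z] for x in(x0,x1) for y in(y0,y1) for z in(z0,z1)])/1000
def mask(s,b,f):
    m=np.zeros(s["img"].shape[:2],np.uint8);i=s["img"].astype(int);m[b[1]:b[3],b[0]:b[2]]=f(i)[b[1]:b[3],b[0]:b[2]]
    n,l,st,c=cv2.connectedComponentsWithStats(m);k=1+np.argmax(st[1:,4]);return (l==k).astype(np.uint8),c[k],st[k,4]
def hull(s,P): return cv2.convexHull(np.array([proj(s,p) for p in P],np.float32))
def cen(h): m=cv2.moments(h);return np.array([m["m10"],m["m01"]])/m["m00"]
def tf(p,P): return R.from_euler("z",p[3]).apply(P)+p[:3]
def kp(crop,off,x,y): return np.array([off[0]+(x+.5)/4-.5,off[1]+(y+.5)/4-.5])
E
python3 - <<'E'
from fit import *
f=lambda i:(i.max(2)<60)
ms,cs,a1=mask(S,(160,140,182,164),f);mt,ct,a2=mask(T,(308,220,332,242),f)
print("grip",cs,a1,ct,a2)
rect=cv2.minAreaRect(np.argwhere(mt)[:,::-1].astype(np.float32));print(rect)
x,e=tri(ray(S,*cs),ray(T,*ct));print("tri",x,e)
G=box(-9,9,-15,15,98,137)
def mo(m):
    M=cv2.moments(m,True) if m.shape[1]!=1 else cv2.moments(m)
    return np.array([.5*np.arctan2(2*M["mu11"],M["mu20"]-M["mu02"])])
r=lambda p:np.r_[cen(hull(S,tf(p,G)))-cs,cen(hull(T,tf(p,G)))-ct,20*(mo(hull(T,tf(p,G)))-mo(mt))]
q=least_squares(r,[x[0],x[1],0,-.25]);print("gauge",q.x,np.degrees(q.x[3]),q.fun)
# base/housing check corners
p=q.x
for s,n,off in((S,"S",(145,138)),(T,"T",(270,195))):
  for c in ([18,45,0],[18,-45,0],[-18,45,0],[-18,-45,0],[18,45,12],[11,42,98],[11,-42,98],[-13,42,98],[-13,-42,98]):
    print(n,c,np.round((proj(s,tf(p,np.array([c])/1000)[0])-off+.5)*4-.5+[0,300*(n=="T")]))
# joist
J=[((260,138),S,[(50,75,38),(-50,-75,38),(-50,75,38),(50,-75,38),(50,-75,0),(50,75,0)],None)]
j0=np.r_[atz(T,140+592/4,200+150/4,.038)[:3]-[0,0,.038],-.35]
j0=np.r_[atz(T,188,237,.038)-[0,0,.038],-.35]
for s,n,off in((S,"S",(260,138)),(T,"T",(140,200))):
  for c in ([50,75,38],[50,-75,38],[-50,75,38],[-50,-75,38],[50,75,0],[50,-75,0],[-50,-75,0]):
    print("J",n,c,np.round((proj(s,tf(j0,np.array([c])/1000)[0])-off+.5)*4-.5+[400,300*(n=="T")]))
print(j0)
E
```

```text
grip [170.78947368 153.27530364] 247 [319.53333333 231.85555556] 90
((319.51922607421875, 231.90383911132812), (13.139781951904297, 6.667948246002197), 11.309932708740234)
tri [ 0.45927713 -0.18427924  0.11815357] [np.float64(0.0003550857590246309), np.float64(0.0003550857590246058)]
gauge [ 4.59266156e-01 -1.84282124e-01  1.01439871e-06 -2.50000000e-01] -14.32394487827058 [-0.20721964  0.17262433 -0.04227542 -0.02997544  0.63885899]
S [18, 45, 0] [196. 252.]
S [18, -45, 0] [ 46. 249.]
S [-18, 45, 0] [205. 218.]
S [-18, -45, 0] [ 60. 215.]
S [18, 45, 12] [194. 235.]
S [11, 42, 98] [178. 105.]
S [11, -42, 98] [ 30. 102.]
S [-13, 42, 98] [185.  83.]
S [-13, -42, 98] [41. 80.]
T [18, 45, 0] [115. 406.]
T [18, -45, 0] [245. 437.]
T [-18, 45, 0] [103. 458.]
T [-18, -45, 0] [233. 489.]
T [18, 45, 12] [117. 406.]
T [11, 42, 98] [133. 416.]
T [11, -42, 98] [264. 447.]
T [-13, 42, 98] [124. 453.]
T [-13, -42, 98] [255. 485.]
J S [50, 75, 38] [712. 163.]
J S [50, -75, 38] [464. 145.]
J S [-50, 75, 38] [709.  81.]
J S [-50, -75, 38] [480.  66.]
J S [50, 75, 0] [705. 215.]
J S [50, -75, 0] [463. 197.]
J S [-50, -75, 0] [478. 115.]
J T [50, 75, 38] [512. 340.]
J T [50, -75, 38] [727. 415.]
J T [-50, 75, 38] [461. 484.]
J T [-50, -75, 38] [676. 560.]
J T [50, 75, 0] [522. 342.]
J T [50, -75, 0] [731. 415.]
J T [-50, -75, 0] [681. 556.]
[ 4.50174766e-01  1.48053815e-01  3.46944695e-17 -3.50000000e-01]
```

```bash
cat >> fit.py <<'E'
from scipy.optimize import minimize
def sil(s,parts,p,k=8):
    m=np.zeros((384*k,512*k),np.uint8)
    for P in parts:
        cv2.fillConvexPoly(m,np.round((hull(s,tf(p,P))+.5)*k-.5).astype(np.int32),255)
    return cv2.resize(m,(512,384),interpolation=cv2.INTER_AREA)/255.
def run(views,parts,p0,free=(0,1,2,3)):
    free=list(free)
    def c(d):
        p=np.array(p0,float);p[free]+=np.array(d)*np.where(np.array(free)==3,.1,.004)
        return sum(np.abs((sil(s,parts,p)-m)*w).sum() for s,m,w in views)
    r=minimize(c,np.zeros(len(free)),method="Nelder-Mead",options=dict(initial_simplex=np.vstack([np.zeros(len(free)),np.eye(len(free))]),xatol=.01,fatol=.05,maxiter=150))
    p=np.array(p0,float);p[free]+=r.x*np.where(np.array(free)==3,.1,.004);return p,r.fun
def win(b):
    w=np.zeros((384,512));w[b[1]:b[3],b[0]:b[2]]=1;return w
E
python3 - <<'E'
from fit import *
t=np.linspace(0,np.pi,13)
st=np.array([[x,30*np.cos(a),50+30*np.sin(a)] for x in(-40,40) for a in t])/1000
joi=[box(-50,50,-75,75,0,38),st]
wood=lambda i:(i[:,:,0]-i[:,:,2]>28)
vs=[]
for s,b in((S,(268,138,350,195)),(T,(145,203,230,272))):
    m,_,a=mask(s,b,wood);m=cv2.morphologyEx(m,cv2.MORPH_CLOSE,np.ones((7,7),np.uint8));vs.append((s,m,win(b)))
p0=[.450,.148,0,-.35]
for v,f in((vs,(0,1,2,3)),(vs[1:],(0,1,3)),(vs[:1],(0,1,3))):
    p,c=run(v,joi,p0,f);print("joist",np.round(p,4),np.degrees(p[3]),c,[x[1].sum() for x in v])
g=[box(-18,18,-45,45,0,12),box(-13,11,-42,42,12,98),box(-9,9,-15,15,98,137)]
b=(288,215,342,250);f=lambda i:((i.min(2)>150)|(i.max(2)<50))
m,_,a=mask(T,b,f);m=cv2.morphologyEx(m,cv2.MORPH_CLOSE,np.ones((3,3),np.uint8))
p,c=run([(T,m,win(b))],g,[.459,-.184,0,-.24],(0,1,3));print("gauge",np.round(p,4),np.degrees(p[3]),c,m.sum())
cv2.imwrite("pics/m.png",cv2.resize(np.hstack([255*vs[0][1][138:195,260:360],255*m[200:257,270:370],255*vs[1][1][203:260,140:240]]),None,fx=2.6,fy=2.6))
E
```

```text
joist [ 0.4486  0.1494  0.0018 -0.3622] -20.750954254690996 110.0470588235294 [np.uint64(2239), np.uint64(2237)]
joist [ 0.4486  0.15    0.     -0.3674] -21.05262682512766 53.61176470588236 [np.uint64(2237)]
joist [ 0.4461  0.1502  0.     -0.3667] -21.012162246340793 50.450980392156865 [np.uint64(2239)]
gauge [ 0.4567 -0.1843  0.     -0.2079] -11.911116090241629 126.36078431372549 389
```

View pics/m.png

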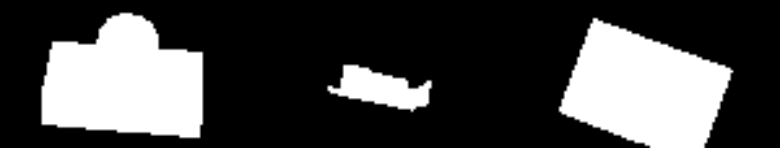

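```bash
cat >> h.py <<'E'
def rel(p0,r0,p1,r1):
    A=R.from_euler("xyz",r0,degrees=True);B=R.from_euler("xyz",r1,degrees=True)
    print("shift cm",np.round(A.inv().apply(np.array(p1)-p0)*100,2),"turn",np.round((A.inv()*B).as_rotvec(degrees=True),2))
E
python3 - <<'E'
from h import *
rel(np.array([.253,-.626,.227]),[180,0,-157.953],[.459,-.184,.185],[180,0,-192.5])
E
```

```text
shift cm [-35.68  33.24   4.2 ] turn [ 0.   -0.   34.55]
```

Careful with the scale: shifts go in shares of 50 cm and turns go in shares of 90 degrees. That gives: -35.68 cm / 50 = -0.7136, 33.24 cm / 50 = 0.6648, 34.55 degrees / 90 = 0.3839.

Emit:
send_rows([
  [[-0.7136, 0.6648, 0.04, 0, 0, 0.3839], [-0.7136, 0.6648, 0.04, 0, 0, 0.3839], [-0.7136, 0.6648, 0.04, 0, 0, 0.3839], [-0.7136, 0.6648, 0.04, 0, 0, 0.3839], [-0.7136, 0.6648, 0.04, 0, 0, 0.3839], [-0.7136, 0.6648, 0.04, 0, 0, 0.3839], [-0.7136, 0.6648, 0.04, 0, 0, 0.3839], [-0.7136, 0.6648, 0.04, 0, 0, 0.3839]],
], fingers=1)

```text
clock: 0.77
tool_pos: [0.39, -0.3313, 0.2131]
orientation: [180.0, -0.0, 167.5]
force: [1.3, 0.9, 0.7]
opening: 0.0878
gripper_force: 0.0
```

Emit:
send_rows([
  [[0, 0, 0, 0, 0, 0], [0, 0, 0, 0, 0, 0], [0, 0, 0, 0, 0, 0], [0, 0, 0, 0, 0, 0]],
])

```text
clock: 1.1
tool_pos: [0.3895, -0.3338, 0.2132]
orientation: [-180.0, -0.0, 167.4]
force: [1.0, -0.2, -0.4]
opening: 0.0876
gripper_force: 0.0
```

```bash
python3 - <<'E'
from h import *
o=ctrl.get_obs();print(o["tool_pos"],o["orientation"])
rel(o["tool_pos"],o["orientation"],[.459,-.184,.145],[180,0,-192.5])
E
```

```text
[ 0.38945811 -0.33378176  0.21322549] [-1.79999560e+02 -2.24637373e-02  1.67449859e+02]
shift cm [-3.54 16.13  6.82] turn [-0.   -0.02 -0.05]
```

Converted, 16.13 cm / 50 = 0.3226, -3.54 cm / 50 = -0.0708.

Emit:
send_rows([
  [[-0.0708, 0.3226, 0.076, 0, 0, 0], [-0.0708, 0.3226, 0.096, 0, 0, 0], [-0.0708, 0.3226, 0.096, 0, 0, 0], [-0.0708, 0.3226, 0.096, 0, 0, 0], [-0.0708, 0.3226, 0.096, 0, 0, 0], [-0.0708, 0.3226, 0.096, 0, 0, 0], [-0.0708, 0.3226, 0.096, 0, 0, 0], [-0.0708, 0.3226, 0.096, 0, 0, 0]],
])

```text
clock: 1.77
tool_pos: [0.459, -0.1848, 0.1656]
orientation: [-180.0, 0.0, 167.4]
force: [-0.0, 0.2, 0.1]
opening: 0.0875
gripper_force: 0.0
```

```bash
python3 - <<'E'
from h import *
o=ctrl.get_obs();print(o["tool_pos"],o["orientation"],o["force"])
rel(o["tool_pos"],o["orientation"],[.459,-.184,.103],[180,0,-192.5])
a=ctrl.snapshot("scene");b=ctrl.snapshot("top")
c=[a["img"][115:205,130:250],b["img"][185:275,260:380]]
cv2.imwrite("pics/above.png",cv2.resize(np.hstack(c)[:,:,::-1],(800,300),interpolation=cv2.INTER_CUBIC))
E
```

```text
[ 0.45902723 -0.18475587  0.16555368] [-1.79990155e+02  2.14867312e-03  1.67393300e+02] [-0.0139371   0.21367088  0.13282516]
shift cm [0.02 0.07 6.26] turn [-0.01  0.   -0.11]
```

View pics/above.png

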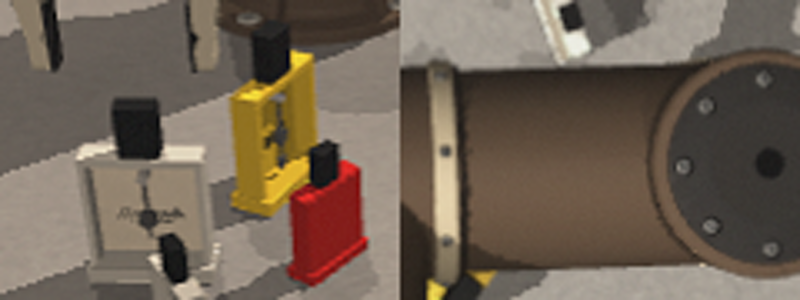

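```bash
python3 - <<'E'
from h import *
import pickle
s=pickle.load(open("scene0.pkl","rb"))
y=np.array([np.sin(np.radians(12.5)),np.cos(np.radians(12.5)),0])
f=lambda p:print(np.round((proj(s,p)-[130,115]+.5)*10/3))
for p in([.459,-.1848,.1656],np.array([.459,-.1848,.1656])+.044*y,np.array([.459,-.1848,.1656])-.044*y,[.459,-.184,.137],[.459,-.184,.118]): f(p)
E
```

```text
[128.  66.]
[194.  67.]
[61. 66.]
[134. 104.]
[138. 129.]
```

The picture shows the fingers at (45,60) and (203,60) straddling the black grip at (136,127), as the projection predicts. Descending and closing.

Converted, 6.2 cm / 50 = 0.124, 5 cm / 50 = 0.1.

Emit:
send_rows([
  [[0, 0.002, 0.06, 0, 0, 0], [0, 0.002, 0.1, 0, 0, 0], [0, 0.002, 0.124, 0, 0, 0], [0, 0.002, 0.124, 0, 0, 0], [0, 0.002, 0.124, 0, 0, 0]],
])

```text
clock: 2.28
tool_pos: [0.4591, -0.1833, 0.1034]
orientation: [-180.0, -0.1, 167.4]
force: [0.6, -0.4, 1.1]
opening: 0.0878
gripper_force: 0.0
```

Emit:
send_rows([
  [[0, 0, 0, 0, 0, 0], [0, 0, 0, 0, 0, 0], [0, 0, 0, 0, 0, 0], [0, 0, 0, 0, 0, 0], [0, 0, 0, 0, 0, 0], [0, 0, 0, 0, 0, 0], [0, 0, 0, 0, 0, 0], [0, 0, 0, 0, 0, 0]],
], fingers=0)

```text
clock: 2.95
tool_pos: [0.4596, -0.1823, 0.1034]
orientation: [180.0, 0.0, 167.5]
force: [-1.0, 0.0, -0.1]
opening: 0.04
gripper_force: 0.0
```

Emit:
send_rows([
  [[0, 0, 0, 0, 0, 0], [0, 0, 0, 0, 0, 0], [0, 0, 0, 0, 0, 0], [0, 0, 0, 0, 0, 0], [0, 0, 0, 0, 0, 0], [0, 0, 0, 0, 0, 0]],
])

```text
clock: 3.45
tool_pos: [0.4593, -0.1823, 0.1032]
orientation: [-180.0, -0.0, 167.5]
force: [0.4, 0.1, -2.2]
opening: 0.0296
gripper_force: 30.0
```

Converted, -13 cm / 50 = -0.26, -11 cm / 50 = -0.22.

Emit:
send_rows([
  [[0, 0, -0.04, 0, 0, 0], [0, 0, -0.1, 0, 0, 0], [0, 0, -0.16, 0, 0, 0], [0, 0, -0.22, 0, 0, 0], [0, 0, -0.26, 0, 0, 0], [0, 0, -0.26, 0, 0, 0], [0, 0, -0.26, 0, 0, 0], [0, 0, -0.26, 0, 0, 0]],
])

```text
clock: 4.12
tool_pos: [0.4587, -0.1821, 0.2322]
orientation: [180.0, -0.1, 167.5]
force: [0.0, 1.1, -2.9]
opening: 0.0301
gripper_force: 30.0
```

```bash
python3 - <<'E'
from h import *
o=ctrl.get_obs();print(o)
a=ctrl.snapshot("scene")
save(a,"lift",(130,30,260,170),4)
E
```

```text
{'clock': 4.1167, 'joint_pos': array([ 1.18050057e+00,  3.07383843e+00, -2.10044634e+01, -4.99343959e-02,
       -6.60112675e+01, -1.03680772e+02]), 'qvel': array([ 0.08101282,  0.86946965, -0.68600759, -0.02945734, -0.06876325,
        0.10801507]), 'tau': array([ 2.29899870e-02, -3.54619002e+01,  3.06059039e+01,  7.47400850e+00,
       -7.09911925e-02,  4.10768207e-04]), 'tool_pos': array([ 0.45871072, -0.18208713,  0.2321997 ]), 'orientation': array([ 1.79976890e+02, -9.78184375e-02,  1.67479412e+02]), 'force': array([ 0.00874002,  1.09900079, -2.87962359]), 'moment': array([ 0.00327772,  0.00442961, -0.02648174]), 'gripper_force': 29.972620010375977, 'opening': 0.03010186657380672}
```

View pics/lift.png

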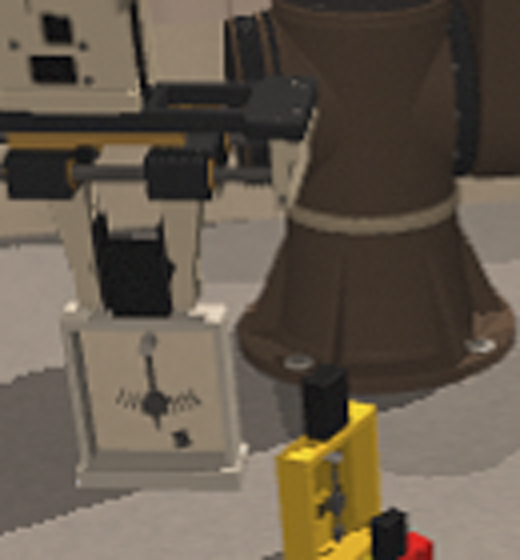

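The gauge is lifted and level: pointer hanging straight, tab at crop (181,438), pivot at (149,342), on the gauge's +y side as described. Now measuring the tab angle and the carry move.

```bash
cat >> h.py <<'E'
def ingauge(s,u,v,o,ps,x=.003):
    """pixel onto gauge plane x=const; gauge origin o, rotation ps"""
    c,w=ray(s,u,v);c=ps.inv().apply(c-np.array(o));w=ps.inv().apply(w);return c+w*(x-c[0])/w[0]
E
python3 - <<'E'
from h import *
s=ctrl.snapshot("scene")
r=R.from_euler("z",-12.5,degrees=True);o=[.459,-.182,.129]
i=s["img"].astype(int)
i0=i[134:145,168:182];m=(i0.max(2)<95)
print(i0.max(2))
ys,xs=np.nonzero(m);
u,v=130+(149+.5)/4-.5,30+(342+.5)/4-.5
P=ingauge(s,u,v,o,r);print("pivot",P)
for n,(a,b) in dict(tabread=(181,438),tip=(158,428)).items():
    q=ingauge(s,130+(a+.5)/4-.5,30+(b+.5)/4-.5,o,r);d=q-[.003,0,.08];e=q-P;print(n,q,np.arctan2(d[1],-d[2]),np.arctan2(e[1],-e[2]))
print("proj pivot",proj(s,np.array(o)+r.apply([.003,0,.08])),(u,v))
ob=ctrl.get_obs();rel(ob["tool_pos"],ob["orientation"],[.448,.150,ob["tool_pos"][2]],[180,0,-201])
E
```

```text
[[ 86  47 133 150 147 145 145 145 144 145 142 144 142 143]
 [117  76 133 147 145 145 145 144 142 142 143 143 143 143]
 [130  84 130 147 146 146 147 144 144 144 143 142 143 144]
 [132  93 131 146 144 144 144 125 134 145 144 144 143 143]
 [144 146 145 146 128  74  39  43  73 132 145 143 141 144]
 [143 144 145 147 134  84  50  50  41 123 146 145 145 144]
 [144 143 144 145 149 108  59  50  47  79 130 145 144 144]
 [145 144 144 144 145 120  75  63  64 107 140 145 145 144]
 [134 134 134 132 134 134 122 132 139 136 134 135 134 134]
 [109 109 109 109 109 110 109 110 110 109 109 108 108 108]
 [110 109 109 112 110 109 110 110 109 109 110 109 109 109]]
pivot [0.003      0.00132635 0.08356905]
tabread [0.003      0.0119514  0.02627605] 0.21889502838981834 0.18336791018374327
tip [ 3.00000000e-03 -1.76114940e-05  3.23782849e-02] -0.0003698206418009935 -0.02624799110693095
proj pivot [166.45995158 116.66598203] (166.875, 115.125)
shift cm [8.23e+00 3.22e+01 2.00e-02] turn [-0.02 -0.16  8.49]
```

Converted, 32.2 cm / 50 = 0.644, 22 cm / 50 = 0.44, 8.5 degrees / 90 = 0.0944.

Emit:
send_rows([
  [[0, 0, -0.07, 0, 0, 0], [0, 0, -0.12, 0, 0, 0], [0, 0, -0.12, 0, 0, 0], [0.06, 0.2, -0.12, 0, 0, 0.0444], [0.12, 0.44, -0.12, 0, 0, 0.0944], [0.164, 0.644, -0.12, 0, 0, 0.0944], [0.164, 0.644, -0.12, 0, 0, 0.0944], [0.164, 0.644, -0.12, 0, 0, 0.0944]],
])

```text
clock: 4.88
tool_pos: [0.451, 0.0273, 0.2922]
orientation: [-180.0, -0.1, 159.0]
force: [2.2, 0.2, -3.3]
opening: 0.03
gripper_force: 30.0
```

Emit:
send_rows([
  [[0, 0, 0, 0, 0, 0], [0, 0, 0, 0, 0, 0], [0, 0, 0, 0, 0, 0], [0, 0, 0, 0, 0, 0]],
])

```text
clock: 5.22
tool_pos: [0.4517, 0.025, 0.2926]
orientation: [-179.9, -0.1, 159.0]
force: [0.1, -0.1, -3.4]
opening: 0.0298
gripper_force: 30.0
```

```bash
python3 - <<'E'
from h import *
ob=ctrl.get_obs();print(ob["tool_pos"],ob["orientation"],ob["joint_pos"]);rel(ob["tool_pos"],ob["orientation"],[.448,.150,.2],[180,0,-201])
E
```

```text
[0.45166394 0.02503261 0.29261331] [-1.79934100e+02 -5.85272132e-02  1.58954520e+02] [ 2.82584340e+01 -3.34510506e+00 -1.94648331e+01 -1.46098729e-03
 -7.39683984e+01 -1.39303475e+02]
shift cm [ 4.82 11.54  9.25] turn [-0.07 -0.06 -0.05]
```

Converted, 11.5 cm / 50 = 0.23, 4.82 cm / 50 = 0.0964.

Emit:
send_rows([
  [[0.04, 0.08, 0, 0, 0, 0], [0.0964, 0.23, 0.06, 0, 0, 0], [0.0964, 0.23, 0.12, 0, 0, 0], [0.0964, 0.23, 0.19, 0, 0, 0], [0.0964, 0.23, 0.19, 0, 0, 0], [0.0964, 0.23, 0.19, 0, 0, 0], [0.0964, 0.23, 0.19, 0, 0, 0], [0.0964, 0.23, 0.19, 0, 0, 0]],
])

```text
clock: 5.88
tool_pos: [0.4493, 0.1497, 0.1997]
orientation: [179.9, 0.1, 158.9]
force: [-1.0, 0.2, -2.8]
opening: 0.0298
gripper_force: 30.0
```

```bash
python3 - <<'E'
from h import *
ob=ctrl.get_obs();print(ob["tool_pos"],ob["orientation"],ob["joint_pos"],ob["force"]);rel(ob["tool_pos"],ob["orientation"],[.448,.150,.2],[180,0,-201])
s=ctrl.snapshot("scene");save(s,"stud",(255,85,385,200),5)
o=ob["tool_pos"]-[0,0,.103]
for yaw in(-21,):
  r=R.from_euler("z",yaw,degrees=True)
  for c in ([18,45,0],[18,-45,0],[18,45,12],[18,-45,12],[11,42,98],[11,-42,98],[3,0,80],[3,0,30]):
    print(c,np.round((proj(s,o+r.apply(np.array(c)/1000))-[255,85]+.5)*5-.5))
j=np.array([.448,.150,0])
for c in ([40,0,80],[40,30,50],[40,-30,50],[-40,0,80],[50,75,38],[50,-75,38]): print("J",c,np.round((proj(s,j+r.apply(np.array(c)/1000))-[255,85]+.5)*5-.5))
E
```

```text
[0.4493257  0.14973651 0.19968599] [1.79931758e+02 8.06206867e-02 1.58915614e+02] [ 4.23558872e+01  2.41669512e+00 -2.62334884e+01  4.74472066e-02
 -6.12527360e+01 -1.53463010e+02] [-0.9996564   0.19511616 -2.82903059]
shift cm [ 0.13 -0.02 -0.03] turn [ 0.07  0.08 -0.08]
[18, 45, 0] [365. 326.]
[18, -45, 0] [179. 312.]
[18, 45, 12] [367. 304.]
[18, -45, 12] [180. 291.]
[11, 42, 98] [379. 130.]
[11, -42, 98] [196. 119.]
[3, 0, 80] [285. 154.]
[3, 0, 30] [277. 250.]
J [40, 0, 80] [266. 370.]
J [40, 30, 50] [324. 428.]
J [40, -30, 50] [201. 418.]
J [-40, 0, 80] [275. 293.]
J [50, 75, 38] [415. 467.]
J [50, -75, 38] [107. 442.]
```

View pics/stud.png

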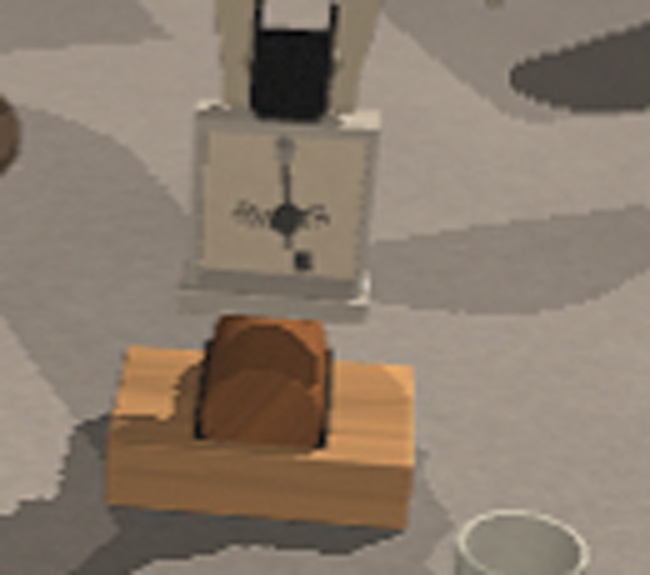

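Gauge base at (181,312)–(366,322) is centred above the stud, about 17 mm above the crown at (270,330), square to it as predicted. Descending gently.

Converted, 1.5 cm / 50 = 0.03, 1.3 cm / 50 = 0.026.

Emit:
send_rows([
  [[0.0026, 0, 0.01, 0, 0, 0], [0.0026, 0, 0.02, 0, 0, 0], [0.0026, 0, 0.026, 0, 0, 0], [0.0026, 0, 0.03, 0, 0, 0], [0.0026, 0, 0.03, 0, 0, 0], [0.0026, 0, 0.03, 0, 0, 0], [0.0026, 0, 0.03, 0, 0, 0]],
])

```text
clock: 6.52
tool_pos: [0.447, 0.1509, 0.1835]
orientation: [180.0, 0.0, 159.0]
force: [0.5, 0.2, -2.9]
opening: 0.0298
gripper_force: 30.0
```

Converted, 0.1 cm / 50 = 0.002.

Emit:
send_rows([
  [[0, 0, 0.002, 0, 0, 0], [0, 0, 0.002, 0, 0, 0], [0, 0, 0.002, 0, 0, 0]],
])

```text
clock: 6.77
tool_pos: [0.4471, 0.151, 0.1825]
orientation: [180.0, 0.0, 159.0]
force: [-0.7, 0.0, -0.8]
opening: 0.0301
gripper_force: 30.0
```

Converted, 0.1 cm / 50 = 0.002.

Emit:
send_rows([
  [[0, 0, 0.002, 0, 0, 0], [0, 0, 0.002, 0, 0, 0], [0, 0, 0.002, 0, 0, 0]],
])

```text
clock: 7.02
tool_pos: [0.4471, 0.151, 0.1816]
orientation: [180.0, 0.0, 159.0]
force: [-0.3, 0.2, -0.8]
opening: 0.03
gripper_force: 30.0
```

Converted, 0.1 cm / 50 = 0.002.

Emit:
send_rows([
  [[0, 0, 0.002, 0, 0, 0], [0, 0, 0.002, 0, 0, 0], [0, 0, 0.002, 0, 0, 0]],
])

```text
clock: 7.27
tool_pos: [0.4471, 0.151, 0.1806]
orientation: [180.0, 0.0, 159.0]
force: [-0.3, 0.4, 0.8]
opening: 0.03
gripper_force: 30.0
```

Light contact is established (about 3.7 N, stud depressed about 2.4 mm, gauge level). Now rolling it on the stud.

Converted, 2.21 cm / 50 = 0.0442, 0.07 cm / 50 = 0.0014, 12.3 degrees / 90 = 0.1367.

Emit:
send_rows([
  [[0, 0.0072, 0, 0.0222, 0, 0], [0, 0.0144, 0.0004, 0.0444, 0, 0], [0, 0.0216, 0.0008, 0.0667, 0, 0], [0, 0.0288, 0.0014, 0.0889, 0, 0], [0, 0.0366, 0.0024, 0.1133, 0, 0], [0, 0.0442, 0.0034, 0.1367, 0, 0], [0, 0.0442, 0.0034, 0.1367, 0, 0], [0, 0.0442, 0.0034, 0.1367, 0, 0]],
])

```text
clock: 7.93
tool_pos: [0.4552, 0.1721, 0.1783]
orientation: [-167.7, 0.0, 159.0]
force: [0.9, 0.8, 1.9]
opening: 0.0297
gripper_force: 30.0
```

Emit:
send_rows([
  [[0, 0, 0, 0, 0, 0], [0, 0, 0, 0, 0, 0], [0, 0, 0, 0, 0, 0], [0, 0, 0, 0, 0, 0], [0, 0, 0, 0, 0, 0], [0, 0, 0, 0, 0, 0], [0, 0, 0, 0, 0, 0], [0, 0, 0, 0, 0, 0]],
])

```text
clock: 8.6
tool_pos: [0.4551, 0.1718, 0.1788]
orientation: [-167.7, 0.0, 159.0]
force: [1.7, 2.8, 2.0]
opening: 0.03
gripper_force: 30.0
```

```bash
python3 - <<'E'
from h import *
import pickle
ob=ctrl.get_obs();print(ob["tool_pos"],ob["orientation"],ob["joint_pos"],ob["force"],ob["moment"])
s=ctrl.snapshot("scene");pickle.dump(s,open("rock.pkl","wb"));save(s,"rock",(285,95,345,155),10)
A=R.from_euler("xyz",ob["orientation"],degrees=True);print(np.degrees(np.arcsin(A.as_matrix()[2,1])))
E
```

```text
[0.45511115 0.17175266 0.17881529] [-1.67746512e+02  1.98852074e-02  1.59000897e+02] [  47.62901454   10.75556475  -22.61320945    4.80029687  -68.12780396
 -160.86800329] [1.67910027 2.83272504 1.97402969] [ 1.8293978  -0.90254429  0.092016  ]
-12.253487186428673
```

View pics/rock.png

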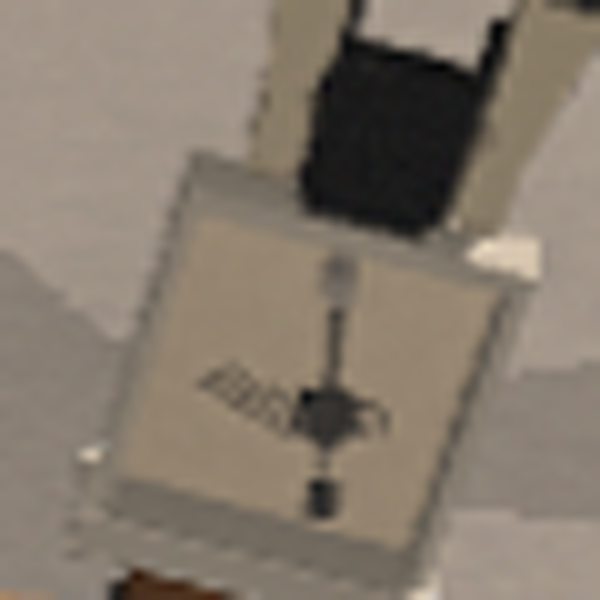

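```bash
python3 - <<'E'
from h import *
import pickle
s=pickle.load(open("rock.pkl","rb"));ob=ctrl.get_obs()
A=R.from_euler("xyz",ob["orientation"],degrees=True)
G=A*R.from_euler("y",180,degrees=True)  # gauge x=-tool x, y=tool y, z=-tool z
o=ob["tool_pos"]+A.apply([0,0,.103]);print(G.as_euler("xyz",degrees=True),o)
g=s["img"].astype(float).max(2)
def cen(box):
    w=g[box[1]:box[3],box[0]:box[2]];w=np.clip(125-w,0,None);w[w<12]=0
    Y,X=np.mgrid[box[1]:box[3],box[0]:box[2]];return (w*X).sum()/w.sum(),(w*Y).sum()/w.sum()
g=np.where(True,g,0);print(np.round(g[118:148,312:324]).astype(int))
for n,b in dict(pin=(315,120,323,125),stem=(314,127,322,133),bob=(313,133,322,139),low=(314,139,321,142),tab=(314,142,321,147)).items():
    u=cen(b);q=ingauge(s,*u,o,G);d=q-[.003,0,.08];print(n,np.round(u,2),np.round(q*1000,2),np.degrees(np.arctan2(d[1],-d[2])))
    w=o+G.apply(q);print("   world lateral",np.round(1000*G.apply([0,0,0])@w,1))
for p in([3,0,80],[3,0,80]-50*np.array([0,-np.sin(np.radians(12.25)),np.cos(np.radians(12.25))])): print(np.round(proj(s,o+G.apply(np.array(p)/1000)),2))
E
```

```text
[-1.22620261e+01 -1.66175483e-02 -2.09995839e+01] [0.44725486 0.15128387 0.07814468]
[[143 137 133 133 133 135 134 134 134 126 107  99]
 [151 150 151 146 143 137 130 131 133 134 134 133]
 [149 150 152 152 153 142 117 120 127 137 133 134]
 [150 152 152 153 145 117  92 100 119 151 146 144]
 [151 152 151 153 145 119  97 103 117 151 150 151]
 [150 151 151 151 141 119 114 113 126 151 148 149]
 [152 152 150 150 145 129 116 120 134 150 147 150]
 [150 151 151 150 150 144 117 120 141 149 148 149]
 [150 149 152 149 152 132  70 107 152 150 150 150]
 [149 148 150 150 151 131  81 120 153 151 150 149]
 [149 148 148 148 151 131  79 123 152 152 150 150]
 [148 148 149 149 152 127  81 137 152 152 151 149]
 [148 148 149 150 152 128  82 138 153 149 150 149]
 [148 149 148 151 153 126  83 139 151 149 149 149]
 [148 149 150 151 144 106  98 153 152 149 150 150]
 [129 152 142 129 137  83  83 136 151 151 149 148]
 [109 115 128  25  40  49  48  64 117 149 149 150]
 [140 120  99  41  55  56  54  49  61  87 110 146]
 [112 133  80  70  53  55  54  52  82 136 133 107]
 [114 126  65  70  54  56  51  53  65 114 135 
[... 249 characters left out ...]
8 148 149]
 [150 150 153 126  40  52  93 133 148 147 148 150]
 [148 150 153 127  50  48  88 136 148 146 148 148]
 [148 148 141 106  49  48  88 137 150 148 148 148]
 [127 141 139 110  71  55 105 151 149 148 147 148]
 [114 112 116 123 134 150 154 151 150 148 147 146]]
pin [318.49 121.62] [ 3.   -1.21 84.15] -163.70720066722808
   world lateral 0.0
stem [317.93 129.49] [ 3.    3.45 64.17] 12.291051052388761
   world lateral 0.0
bob [317.17 135.79] [ 3.    6.55 47.65] 11.436995542954481
   world lateral 0.0
low [317.14 139.34] [ 3.    9.24 38.46] 12.542768767793184
   world lateral 0.0
tab [316.69 144.45] [ 3.   12.2  24.79] 12.465514337736991
   world lateral 0.0
[318.47 123.3 ]
[316.81 142.07]
```

Pointer and tab now line up: pointer low end at column 317.14, tab at 316.69 where the pointer's line predicts about 316.7, so within about 0.3°. I'll ease the press slightly and let it settle.

Converted, -0.08 cm / 50 = -0.0016, -0.02 cm / 50 = -0.0004.

Emit:
send_rows([
  [[0, -0.0004, -0.0016, 0, 0, 0], [0, -0.0004, -0.0016, 0, 0, 0], [0, -0.0004, -0.0016, 0, 0, 0], [0, -0.0004, -0.0016, 0, 0, 0], [0, -0.0004, -0.0016, 0, 0, 0], [0, -0.0004, -0.0016, 0, 0, 0], [0, -0.0004, -0.0016, 0, 0, 0], [0, -0.0004, -0.0016, 0, 0, 0]],
])

```text
clock: 9.32
tool_pos: [0.4548, 0.1714, 0.1794]
orientation: [-167.7, -0.0, 159.0]
force: [1.3, 1.0, 0.2]
opening: 0.0299
gripper_force: 30.0
```

Emit:
send_rows([
  [[0, 0, 0, 0, 0, 0], [0, 0, 0, 0, 0, 0], [0, 0, 0, 0, 0, 0], [0, 0, 0, 0, 0, 0], [0, 0, 0, 0, 0, 0], [0, 0, 0, 0, 0, 0], [0, 0, 0, 0, 0, 0], [0, 0, 0, 0, 0, 0]],
])

```text
clock: 9.98
tool_pos: [0.4548, 0.1714, 0.1795]
orientation: [-167.7, -0.0, 159.0]
force: [1.6, 1.6, 0.1]
opening: 0.0297
gripper_force: 30.0
```

```bash
python3 - <<'E'
from h import *
for k in range(4):
    s=ctrl.snapshot("scene");ob=ctrl.get_obs();print(ob["tool_pos"],ob["orientation"],ob["force"])
save(s,"fin",(265,75,375,185),5)
g=s["img"].astype(float).max(2)
for n,b in dict(stem=(314,127,322,133),low=(314,139,321,142),tab=(314,142,321,147)).items():
    w=np.clip(125-g[b[1]:b[3],b[0]:b[2]],0,None);w[w<12]=0;Y,X=np.mgrid[b[1]:b[3],b[0]:b[2]];print(n,(w*X).sum()/w.sum(),(w*Y).sum()/w.sum())
E
```

```text
[0.45482383 0.17139067 0.17949204] [-1.67688439e+02 -2.59614256e-03  1.58994378e+02] [0.28606688 0.38409191 0.34274489]
[0.45480747 0.17138161 0.17947   ] [-1.67686261e+02 -3.20287622e-03  1.58994538e+02] [1.04343119 0.35956078 0.98972576]
[0.45478456 0.17139471 0.17944659] [-1.67686751e+02 -6.40396946e-03  1.58995476e+02] [-0.1067521   0.85123723  0.46385484]
[0.45478338 0.17138709 0.17944992] [-1.67685292e+02 -6.66422739e-03  1.58994187e+02] [0.48781191 1.10141893 0.17867412]
stem 317.77777777777777 129.52962962962962
low 317.0 139.59756097560975
tab 316.5469208211144 144.11436950146629
```

View pics/fin.png

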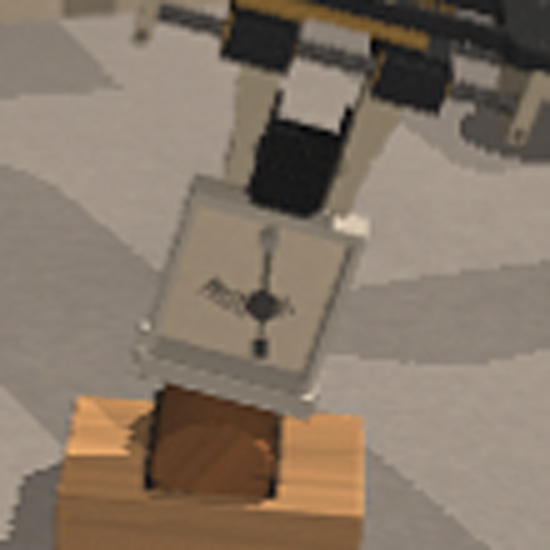

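The pointer (stem at (268,265), bob at (262,305)) points straight at the tab at (260,347). The base rests on the crown with about 3.4 N.

```bash
python3 -c "
from plant import ctrl
print(ctrl.close_job())"
```

```text
the job is handed in; nothing more can be done
None
```

The gauge is held still on the stud, tilted about 12.3° with its pointer on the index tab to within about 0.3° by my camera measurement, gripped and pressed at roughly 3.4 N; the shelf was left alone, and I handed the job in about 10 s into the 42 s limit.

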